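# Register a bracket in the corner jig and hold it for masking

### The arm

A 7-joint arm with a two-finger parallel gripper is mounted at the origin on the work surface. World frame = base frame: x ahead of the robot, y to its left, z up, the work surface at z = 0. Lengths are in mm, angles in rad, forces in N, time in s.
With the tool pointing down it reaches from about 400 to 850 mm from the base axis. Payload 4.5 kg.
Tool frame: the origin (TCP) lies midway between the tips of the shut fingers; the grasp point (between the pads) lies 19 mm behind it; z points along the fingers, y is the line along which they close (so a half turn about z gives the same grasp; the last joint's range is limited). The gripper opens to 85 mm and grips with 20 to 120 N. Pads are 22 mm wide; open, the fingers measure 114 mm over their backs; the gripper's body (76 mm by 85 mm) begins 54 mm behind the grasp point. The pads swing forward as they close: fully open they stand 13 mm farther back than shut.
Start: joints at [-1.267, 0.689, -0.195, 1.565, 0.157, 0.902, -0.215], TCP at [166.566, 602.42, 231.317] pointing down, gripper open.
Joint ranges: [-3.01, 3.01], [-0.46, 2.08], [-1.47, 1.51], [0.13, 2.56], [-1, 4.14], [0.04, 2.09], [-2.66, 2.66]. Speed limits (rad/s): [2.57, 2.57, 3.14, 3.14, 3.14, 3.14, 3.14].

### API

Orientations are given as a rotation vector (axis times angle).
In Python, from plant import r gives the robot as it stands. The module is installed in compiled form; this text tells all that it offers.
- The arm moves only by the shell command python3 -m inch 'ROWS' [FORCE]. ROWS is text: rows parted by semicolons, each of 7 numbers parted by spaces: the shift along the world's x, y, z normalised to -1 to 1, where 1 is 250 mm, then the turn, a rotation vector about the world's x, y, z normalised to -1 to 1, where 1 is 120 degrees, then the opening, from -1 (shut) to 1 (fully open). A call has 1 to 5 rows; each row is the pose to reach, as a shift and turn from the pose commanded when the call began; what a row does not reach only later rows make up. A row lasts 1/8 s, in which the tool goes at most 62.5 mm and 10.7 degrees, less where a joint would pass 70% of its speed; a pose out of reach is approached as far as the arm can. A call with a number of a shift or a turn outside -1 to 1 is refused whole. A call with a gripper value outside its range is refused whole. The fingers move at their own pace and stop on an object; FORCE is the grip in N (left out, the last holds). Time passes only in rows, so rows that repeat a pose let the fingers close. It gives the time, the measured TCP pose, the force, the opening and the grip force at its end, in the units of the state.
- r.observe(): the state, without advancing time (a new reading comes with each control period).
- r.camera(name): name is "side" or "top" or "wrist"; returns a dict with "image" (420x560x3 uint8, red, green, blue), "K" (3x3 intrinsics, pixels), "R" (3x3) and "t" (3): a world point X has camera coordinates R X + t; the wrist camera has in their place "mount" (4x4, takes a point from camera to tool coordinates, whose origin is the TCP and whose axes are the flange's). Camera axes: x right, y down, z forward; pixel columns grow to the right and rows downward; lengths in mm; the calibration is good to about 2 mm. A picture is of the moment at which its call begins: read the wrist's pose just before it. There is no depth.
- r.job_done(): hands the job in; it is judged then, once.
The state is a dict: "time_s": time; "joint_pos": joint angles; "joint_vel": joint speeds; "joint_torque": joint torques, N m; "position": TCP position; "orientation": TCP orientation; "force": force on the tool from outside, world axes, zero at the start; "ft_torque": the same for the moment, N m; "gripper_width": finger opening in mm; "finger_force": force on a finger pad.
Only numpy, scipy, OpenCV 4.12 (cv2) and the standard library are available. Lean on these libraries where they do the work, as an engineer would, in place of code of your own. Each camera call takes 0.05 s, during which the arm holds its last target. There are 200 camera calls.

### The job

Put the steel bracket flat on the wooden corner jig, its long side along the long fence and its end without the stud against the short fence. Press it firmly into the corner so that it bears on both fences at once, and finish while still holding it pressed there with the gripper: do not let go. Leave the paint bottles and the tape roll where they stand.

Things in the scene. Friction and masses are not known exactly. Their poses are not given: they have to be found in the camera images.
- bracket: Loose steel bracket, 0.45 to 0.8 kg, upright on the table. Foot plate 60 (x) x 80 (y) x 14 mm high; on it, centred, an upright web 10 mm thick (x), 50 mm long (y), 14 to 52 mm above the underside, to grip across its thickness from above; a stud 10 mm across, 16 mm tall, stands on the plate 33 mm from the centre towards -y. Origin: centre of the underside.
- stud (a point): Top of the bracket's round stud: 33 mm from the bracket's centre towards its -y end, 30 mm above its underside. This end faces away from the short fence when the bracket is in place.
- jig: Dark wooden board of the corner jig, fixed to the table, 220 (x) x 260 (y) x 12 mm thick, with two aluminium fences on it. Origin: centre of the board's underside on the table. Its +x side carries the long fence, its +y side the short fence. The bracket in place has its axes parallel to the jig's and its origin at jig x = +40, y = +50, z = +12 mm.
- long_fence: Aluminium bar 20 (x) x 200 (y) x 15 mm high, fixed on the board; origin at the centre of its underside, on the board's top. Its inner face, towards jig -x, lies at jig x = +70 mm. The bracket's 80 mm side bears on it.
- short_fence: Aluminium bar 130 (x) x 20 (y) x 15 mm high, fixed on the board; origin at the centre of its underside, on the board's top. Its inner face, towards jig -y, lies at jig y = +90 mm. The bracket's 60 mm end without the stud bears on it.
- corner (a point): The inner corner where both fence faces meet, at the height of the board's top: jig x = +70, y = +90, z = +12 mm. Sliding the bracket over the board, or along a fence while pressed on it, takes some newtons of friction (roughly half of the pressing force or weight, or more), to be told from the fence itself.
- tape: Roll of masking tape lying flat, 100 mm across, 24 mm high, loose; origin at the centre of its underside. Leave alone.
- bottle_a: Plastic paint bottle beyond the jig, 44 mm across, 125 mm tall, loose; origin at the centre of its underside. Leave alone.
- bottle_b: Plastic paint bottle to the left of the jig, 44 mm across, 125 mm tall, loose; origin at the centre of its underside. Leave alone.

How it is judged (in metres and radians):
At the end, for the whole second after the job is handed in: Through the last second the bracket lies flat on the board, still, within 3 mm of its seated place and 0.05 rad of square and level, stud end away from the short fence, pressing each fence with more than 1.5 N, the fingers bearing on it with more than 1 N (contact force between bracket and long_fence above 1.5 N and contact force between bracket and short_fence above 1.5 N and contact force between the fingers and bracket above 1 N and x of bracket in the frame of jig between 0.037 and 0.043 m and y of bracket in the frame of jig between 0.047 and 0.053 m and z of bracket in the frame of jig between 0.009 and 0.015 m and angle between the y axis of bracket and the y axis of jig, either way round below 0.05 rad and angle between bracket's own z axis and vertical below 0.05 rad and y of stud in the frame of jig below 0.03 m and linear speed of bracket below 0.01 m/s); the arm keeps its last pose, push and grip.
It fails at once if the tape roll or a paint bottle is moved more than 20 mm (distance of any of tape, bottle_a, bottle_b from where it was at the start of the episode above 0.02 m).
It fails at once if a paint bottle is knocked over (angle between any of bottle_a, bottle_b's own z axis and vertical above 0.5 rad).
It also fails if it takes over 59 s, if anything falls off the work surface, if the arm or the gripper's body presses on something with over 40 N, if the wrist force passes 120 N, or if a joint passes its speed limit or range.

## Working session

There is one attempt and no reset: what is moved stays moved. The work goes in short steps, Python scripts to look and compute and a shell command to move; the robot and the scene stay as the last step left them, time stands still between calls to the robot, and variables do not carry over. Pictures are saved under pics/ and viewed, at most 10 in all, crops included, and the job is handed in when it is done.

```bash
mkdir -p pics
python3 - <<'E'
from plant import r
import cv2
s=r.observe()
print(s['time_s'],s['position'],s['orientation'],s['gripper_width'],s['force'])
for n in('top','side'):
    c=r.camera(n); cv2.imwrite(f'pics/{n}0.png',c['image'][:,:,::-1]); print(n,c['K'],c['R'],c['t'])
print(r.camera('wrist')['mount'])
E
```

```text
0.0 [166.42856212 601.71427074 230.45433766] [-4.22275471e-01 -3.11292689e+00  3.06131675e-03] 85.62101842054257 [-0.16735242  0.08890035 -0.24941021]
top [[458.41409137   0.         285.08640208]
 [  0.         458.41409137 198.99530135]
 [  0.           0.           1.        ]] [[-0.00307872 -0.99999363  0.00180544]
 [-0.98988469  0.0027915  -0.1418468 ]
 [ 0.14184086 -0.00222389 -0.98988698]] [  88.4190791   600.11914599 1261.65500764]
side [[387.40758614   0.         283.73341373]
 [  0.         387.40758614 205.46260383]
 [  0.           0.           1.        ]] [[ 0.72655447 -0.6870646  -0.00779927]
 [-0.38705643 -0.39987166 -0.83083691]
 [ 0.56771993  0.60666703 -0.55646132]] [-365.49626582  301.51464611  568.9317885 ]
[[ 3.64724230e-04 -9.63972358e-01 -2.66002180e-01  6.70337762e+01]
 [ 9.99999933e-01  3.59587093e-04  6.80151872e-05 -6.52075935e-01]
 [ 3.00861901e-05 -2.66002187e-01  9.63972425e-01 -1.43879098e+02]
 [ 0.00000000e+00  0.00000000e+00  0.00000000e+00  1.00000000e+00]]
```

View pics/top0.png

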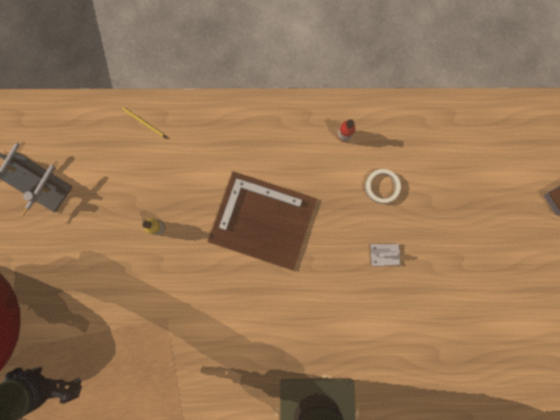

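View pics/side0.png

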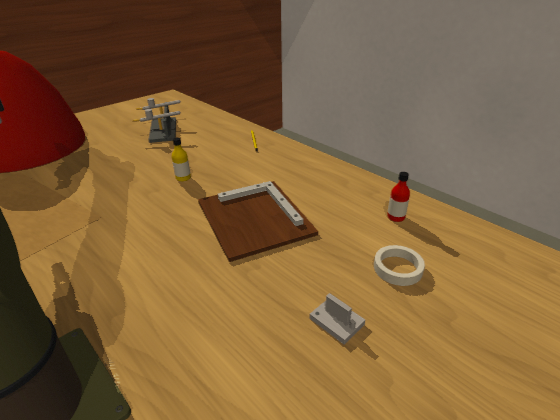

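Run:
```python
import cv2,numpy as np
a=cv2.imread('pics/top0.png');b=cv2.imread('pics/side0.png')
A=cv2.resize(a[235:275,360:415],(0,0),fx=7,fy=7,interpolation=cv2.INTER_CUBIC)
B=cv2.resize(b[285:345,300:375],(0,0),fx=5,fy=5,interpolation=cv2.INTER_CUBIC)
C=cv2.resize(a[165:275,200:325],(0,0),fx=2.6,fy=2.6,interpolation=cv2.INTER_CUBIC)
o=np.zeros((590,780,3),np.uint8)
for im,(y,x) in((A,(0,0)),(B,(0,390)),(C,(302,0))): o[y:y+im.shape[0],x:x+im.shape[1]]=im[:590-y,:780-x]
cv2.imwrite('pics/crop0.png',o)
```

```text
(no output)
```

View pics/crop0.png

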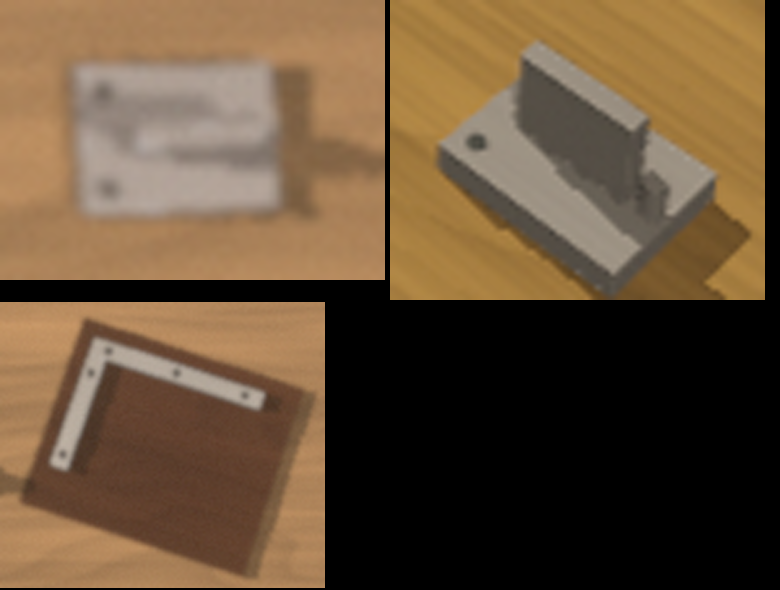

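```bash
cat > h.py <<'E'
import numpy as np, cv2
from scipy.spatial.transform import Rotation as Ro
from plant import r
def ray(c,uv):   # fixed or wrist (c['Rcw'], c['o'])
    d=np.linalg.inv(c['K'])@np.array([uv[0],uv[1],1.])
    return c['o'],c['Rcw']@d
def cam(n):
    s=r.observe(); c=r.camera(n)
    if n=='wrist':
        M=np.array(c['mount']);T=Ro.from_rotvec(s['orientation']).as_matrix()
        c['Rcw']=T@M[:3,:3]; c['o']=T@M[:3,3]+s['position']
    else:
        c['Rcw']=np.array(c['R']).T; c['o']=-c['Rcw']@c['t']
    return c
def onz(c,uv,z):
    o,d=ray(c,uv); return o+d*(z-o[2])/d[2]
def tri(obs):
    A=np.zeros((3,3));b=np.zeros(3)
    for c,uv in obs:
        o,d=ray(c,uv);d=d/np.linalg.norm(d);P=np.eye(3)-np.outer(d,d);A+=P;b+=P@o
    X=np.linalg.solve(A,b); return X
def proj(c,X):
    p=c['K']@(c['Rcw'].T@(np.array(X)-c['o'])); return p[:2]/p[2]
E
python3 - <<'E'
from h import *
np.set_printoptions(precision=1,suppress=True)
t=cam('top');s=cam('side')
f=lambda u,v,k,x,y:(x+u/k,y+v/k)
P=[onz(t,f(u,v,7,360,235),14) for u,v in((75,62),(272,62),(280,210),(80,212))];print('brk',np.array(P),np.mean(P,0))
P=np.array([onz(t,f(u,v-302,2.6,200,165),12) for u,v in((88,320),(315,392),(250,575),(25,500))]);print('jig',P,P.mean(0),[np.linalg.norm(P[i]-P[i-1]) for i in range(4)])
# side web top corners, expect z 52
P=[onz(s,f(u-390,v,5,300,285),52) for u,v in((525,50),(640,128),(648,120),(538,42))];print('web',np.array(P),np.mean(P,0))
print('outer fence corner', tri([(t,f(95,340-302,2.6,200,165)),(s,(270,183))]))
print('stud', tri([(t,(360+40.,257.)),(s,(352.5,320))]))
for n,u in(('red',(347,126)),('yel',(149,225))):print(n,onz(t,u,125))
print('tape',onz(t,(384,186),12))
E
```

```text
brk [[ 473.8 -158.7   14. ]
 [ 473.5 -239.5   14. ]
 [ 413.5 -240.5   14. ]
 [ 412.9 -158.9   14. ]] [ 443.4 -199.4   14. ]
jig [[685.5 236.8  12. ]
 [602.7 -18.5  12. ]
 [400.3  55.7  12. ]
 [483.  303.9  12. ]] [542.9 144.5  12. ] [np.float64(213.36174066807277), np.float64(268.4266481946623), np.float64(215.5422025020141), np.float64(261.6296427059884)]
web [[ 441.7 -176.6   52. ]
 [ 443.1 -226.8   52. ]
 [ 447.8 -226.5   52. ]
 [ 447.8 -177.3   52. ]] [ 445.1 -201.8   52. ]
outer fence corner [662.7 226.7  19.6]
stud [ 436.9 -235.9   41. ]
red [789.2 -82.6 125. ]
yel [520.2 446.5 125. ]
tape [ 642.4 -203.    12. ]
```

```bash
python3 -m inch '0.9 -0.75 0.1 0 0 -0.33 1; 0.9 -0.75 0.1 0 0 -0.33 1; 0.9 -0.75 0.1 0 0 -0.33 1; 0.9 -0.75 0.1 0 0 -0.33 1; 0.9 -0.75 0.1 0 0 -0.33 1'
```

```text
time_s: 0.88
position: [394.1, 412.3, 256.7]
orientation: [1.457, 2.782, -0.0]
force: [0.1, 0.3, -0.0]
gripper_width: 85.5
finger_force: 0.0
```

```bash
python3 -m inch '0.3 -1 0 0 0 -0.29 1; 0.3 -1 0 0 0 -0.29 1; 0.3 -1 0 0 0 -0.29 1; 0.3 -1 0 0 0 -0.29 1; 0.3 -1 0 0 0 -0.29 1'
```

```text
time_s: 1.5
position: [467.7, 159.5, 256.6]
orientation: [2.227, 2.213, -0.002]
force: [0.3, 0.2, 0.0]
gripper_width: 85.3
finger_force: 0.0
```

```bash
python3 - <<'E'
from h import *
import pickle
c=cam('wrist');pickle.dump(c,open('w1.pkl','wb'))
E
python3 -m inch '0.5 0.1 0.1 0 0 0 1; 0.5 0.1 0.1 0 0 0 1;0.5 0.1 0.1 0 0 0 1;0.5 0.1 0.1 0 0 0 1'
python3 - <<'E'
from h import *
import pickle
c=cam('wrist');pickle.dump(c,open('w2.pkl','wb'));print(c['o'],c['K'][0,0])
a=pickle.load(open('w1.pkl','rb'))
cv2.imwrite('pics/w12.png',cv2.resize(np.hstack([a['image'],c['image']])[:,:,::-1],(0,0),fx=.714,fy=.714,interpolation=cv2.INTER_AREA))
cv2.imwrite('pics/w2.png',c['image'][:,:,::-1])
E
```

```text
time_s: 2.05
position: [590.4, 191.6, 280.5]
orientation: [-2.215, -2.226, 0.002]
force: [0.2, -0.6, -0.3]
gripper_width: 85.8
finger_force: 0.0
[590.47509688 258.12380801 424.43450774] 294.3729538272889
```

View pics/w12.png

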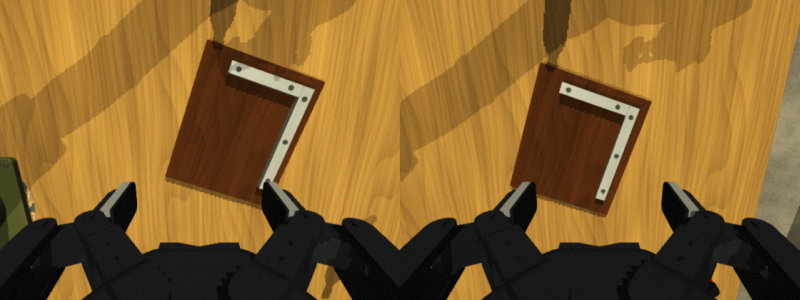

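View pics/w2.png

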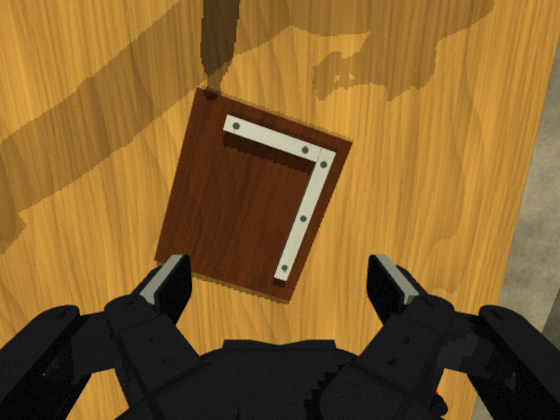

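Run:
```python
from h import *
import pickle
from scipy.optimize import least_squares
np.set_printoptions(precision=2,suppress=True)
w1=pickle.load(open('w1.pkl','rb'));w2=pickle.load(open('w2.pkl','rb'));t=cam('top')
def sub(c,p,w=4):
    g=cv2.cvtColor(c['image'],cv2.COLOR_RGB2GRAY)
    return cv2.cornerSubPix(g,np.array([[p]],np.float32),(w,w),(-1,-1),(3,50,.01))[0,0]
B={'b-+':(-110,130,12),'b++':(110,130,12),'b+-':(110,-130,12),'b--':(-110,-130,12),'so':(-40,110,27),'co':(90,110,27),'lo':(90,-90,27),'li':(70,-90,27),'ci':(70,90,27),'si':(-40,90,27)}
O=[]
for k,p in {'b-+':(198,88),'b++':(351,142),'b+-':(289,302),'b--':(157,262),'so':(227,115),'co':(335,151),'lo':(289,282),'li':(275,279),'ci':(316,166),'si':(223,130)}.items(): O.append((w2,k,sub(w2,p)-0*1.));print(k,p,O[-1][2])
for k,p in {'b-+':(208,40),'b++':(324,82),'so':(231,60),'co':(313,90),'ci':(298,97),'si':(227,74)}.items():
    p=(p[0]/.714,p[1]/.714);O.append((w1,k,sub(w1,p)));print('w1',k,np.array(p),O[-1][2])
for k,p in {'b++':(88,320),'b+-':(315,392),'b--':(250,575),'b-+':(25,500)}.items():
    p=(200+p[0]/2.6,165+(p[1]-302)/2.6);O.append((t,k,np.array(p)))
def model(q,k):
    x,y,a,=q[:3];X=np.array(B[k],float);c,s=np.cos(a),np.sin(a)
    return np.array([x+c*X[0]-s*X[1],y+s*X[0]+c*X[1],X[2]])
def fit(O):
    f=lambda q:np.concatenate([proj(c,model(q,k))-u for c,k,u in O])
    s=least_squares(f,[543,144,-.31],loss='soft_l1',x_scale=[1,1,.01]);return s.x,f(s.x).reshape(-1,2)
q,e=fit(O);print(q);print(np.c_[e])
for S in (w1,w2,t):print(fit([o for o in O if o[0] is S])[0])
d={(id(c),k):u for c,k,u in O}
for k in('so','co','ci','si','b++','b-+'):print(k,tri([(w1,d[id(w1),k]),(w2,d[id(w2),k])]),model(q,k))
```

```text
b-+ (198, 88) [196.57  86.79]
b++ (351, 142) [352.49 142.17]
b+- (289, 302) [287.79 303.25]
b-- (157, 262) [157. 262.]
so (227, 115) [227.19 113.89]
co (335, 151) [335.5  152.29]
lo (289, 282) [285.76 280.5 ]
li (275, 279) [273.38 276.61]
ci (316, 166) [316.69 162.35]
si (223, 130) [222.59 129.39]
w1 b-+ [291.32  56.02] [289.84  54.91]
w1 b++ [453.78 114.85] [455.02 115.2 ]
w1 so [323.53  84.03] [324.9   83.72]
w1 co [438.38 126.05] [440.47 125.37]
w1 ci [417.37 135.85] [419.62 136.77]
w1 si [317.93 103.64] [319.42 100.59]
[544.42 151.17  -0.32]
[[-0.58 -0.18]
 [-0.36  0.04]
 [ 1.44 -2.46]
 [-3.71 -2.22]
 [14.3   5.61]
 [-0.4   0.08]
 [ 0.03 -0.07]
 [-0.23 -0.07]
 [-0.99 -0.52]
 [14.47  5.22]
 [-0.61 -0.11]
 [-0.1  -0.28]
 [15.4   6.16]
 [-0.82  0.06]
 [-1.95 -0.56]
 [14.81  6.26]
 [-0.93 -1.47]
 [-3.97 -1.66]
 [-2.47  0.49]
 [-1.91  0.6 ]]
[543.31 152.73  -0.33]
[544.49 151.1   -0.32]
[542.99 144.53  -0.33]
so [522.99 275.08  26.27] [541.33 268.18  27.  ]
co [664.94 227.13  28.24] [664.63 226.99  27.  ]
ci [640.31 213.9   30.16] [639.33 214.36  27.  ]
si [516.73 255.96  29.46] [534.99 249.21  27.  ]
b++ [690.75 239.48  10.82] [689.94 239.63  12.  ]
b-+ [482.01 309.14  12.06] [481.27 309.33  12.  ]
```

```bash
python3 -m inch '-0.6 -1 -0.1 0 0 0 1; -0.6 -1 -0.1 0 0 0 1; -0.6 -1 -0.1 0 0 0 1; -0.6 -1 -0.1 0 0 0 1; -0.6 -1 -0.1 0 0 0 1'; python3 -m inch '0 -0.58 -0.3 0 0 0 1; 0 -0.58 -0.3 0 0 0 1; 0 -0.58 -0.3 0 0 0 1; 0 -0.58 -0.3 0 0 0 1'
python3 - <<'E'
from h import *
import pickle
c=cam('wrist');pickle.dump(c,open('w3.pkl','wb'))
E
python3 -m inch '0.1 0 -0.22 0 0 0 1; 0.1 0 -0.22 0 0 0 1; 0.1 0 -0.22 0 0 0 1;0.1 0 -0.22 0 0 0 1'
python3 - <<'E'
from h import *
import pickle
c=cam('wrist');pickle.dump(c,open('w4.pkl','wb'))
a=pickle.load(open('w3.pkl','rb'))
cv2.imwrite('pics/w34.png',np.hstack([a['image'][:,80:480],c['image'][:,80:480]])[:,:,::-1])
E
```

```text
time_s: 2.78
position: [438.0, -61.8, 256.4]
orientation: [-2.22, -2.222, 0.002]
force: [1.3, -0.8, 0.8]
gripper_width: 85.0
finger_force: 0.0
time_s: 3.28
position: [439.2, -207.1, 180.4]
orientation: [-2.223, -2.217, 0.003]
force: [-0.5, 0.5, -1.2]
gripper_width: 85.0
finger_force: 0.0
time_s: 3.82
position: [466.9, -205.0, 128.5]
orientation: [2.216, 2.223, 0.002]
force: [0.3, 1.1, 0.3]
gripper_width: 85.1
finger_force: 0.0
```

View pics/w34.png

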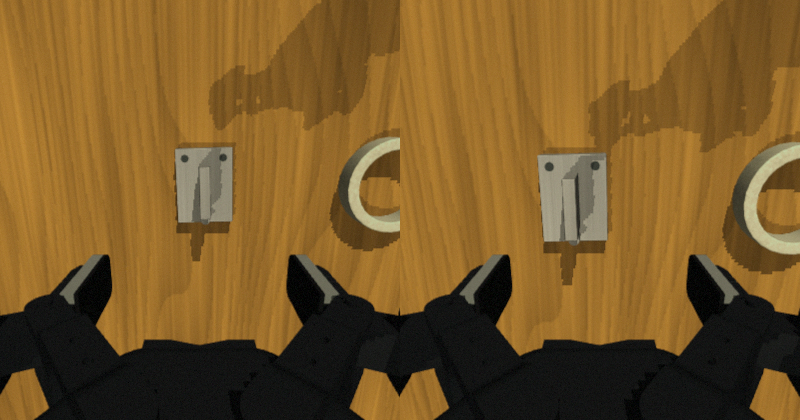

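```bash
cat > fit.py <<'E'
from h import *
from scipy.optimize import least_squares
def sub(c,p,w=3):
    g=cv2.cvtColor(c['image'],cv2.COLOR_RGB2GRAY)
    return cv2.cornerSubPix(g,np.array([[p]],np.float32),(w,w),(-1,-1),(3,50,.01))[0,0]
def model(q,X):
    c,s=np.cos(q[2]),np.sin(q[2]);return np.array([q[0]+c*X[0]-s*X[1],q[1]+s*X[0]+c*X[1],X[2]+(q[3] if len(q)>3 else 0)])
def fit(O,B,q0):
    f=lambda q:np.concatenate([proj(c,model(q,B[k]))-u for c,k,u in O])
    s=least_squares(f,q0,loss='soft_l1',x_scale=[1,1,.01,1][:len(q0)]);return s.x,f(s.x).reshape(-1,2)
E
python3 - <<'E'
from fit import *
import pickle
np.set_printoptions(precision=2,suppress=True)
w=[pickle.load(open(f'w{i}.pkl','rb')) for i in(1,2,3,4)]
J={'b-+':(-110,130,12),'b++':(110,130,12),'b+-':(110,-130,12),'b--':(-110,-130,12),'so':(-60,110,27),'co':(90,110,27),'lo':(90,-90,27),'li':(70,-90,27),'ci':(70,90,27),'si':(-60,90,27)}
O=[(w[1],k,sub(w[1],p)) for k,p in {'b-+':(198,88),'b++':(351,142),'so':(227,115),'co':(335,151),'lo':(289,282),'li':(275,279),'ci':(316,166),'si':(223,130)}.items()]
O+=[(w[0],k,sub(w[0],(p[0]/.714,p[1]/.714))) for k,p in {'b-+':(208,40),'b++':(324,82),'so':(231,60),'co':(313,90),'ci':(298,97),'si':(227,74)}.items()]
q,e=fit(O,J,[543,150,-.32]);print('jig',q,np.abs(e).max(),model(q,(40,50,12)));print('freez',fit(O,J,[543,150,-.32,0])[0])
K={'a':(-30,40,14),'b':(30,40,14),'c':(30,-40,14),'d':(-30,-40,14),'e':(-5,25,52),'f':(5,25,52)}
P3={'a':(255,149),'b':(312,147),'c':(312,222),'d':(258,223),'e':(278,167),'f':(289,167)}
P4={'a':(218,155),'b':(287,154),'c':(287,241),'d':(224,242),'e':(241,178),'f':(257,178)}
OB=[(w[2],k,sub(w[2],p)) for k,p in P3.items()]+[(w[3],k,sub(w[3],p)) for k,p in P4.items()]
q,e=fit(OB,K,[444,-200,0.]);print('brk',q);print(e);print('freez',fit(OB,K,[444,-200,0.,0])[0])
d={(id(c),k):u for c,k,u in OB}
for k in K:print(k,tri([(w[2],d[id(w[2]),k]),(w[3],d[id(w[3]),k])]),model(q,K[k]))
s=r.observe();R=Ro.from_rotvec(s['orientation']).as_matrix();print(s['position'],R[:,1],R[:,2])
E
```

```text
jig [545.11 150.92  -0.32] 4.034684650973219 [598.86 185.72  12.  ]
freez [545.05 150.91  -0.32   0.46]
brk [ 444.36 -200.64    0.01]
[[-0.41 -0.33]
 [ 0.3   0.16]
 [ 1.52  0.01]
 [-0.43  0.18]
 [ 1.21 -1.13]
 [ 1.09  0.42]
 [ 0.04 -0.07]
 [-0.52 -0.26]
 [ 1.01  0.18]
 [-1.5  -0.26]
 [-0.1   0.22]
 [-2.16  0.6 ]]
freez [ 444.23 -201.05    0.01   -2.25]
a [ 414.47 -161.01   17.24] [ 413.81 -161.06   14.  ]
b [ 474.41 -160.83    6.33] [ 473.81 -160.23   14.  ]
c [ 474.03 -242.36    7.76] [ 474.92 -240.22   14.  ]
d [ 415.3  -242.58    9.84] [ 414.92 -241.06   14.  ]
e [ 437.69 -178.     39.81] [ 439.02 -175.72   52.  ]
f [ 448.85 -178.54   29.03] [ 449.02 -175.58   52.  ]
[ 466.94 -205.16  128.43] [1. 0. 0.] [ 0. -0. -1.]
```

```bash
python3 -m inch '-0.09 0.018 -0.1 0 0 0.004 1; -0.09 0.018 -0.3 0 0 0.004 1; -0.09 0.018 -0.425 0 0 0.004 1; -0.09 0.018 -0.425 0 0 0.004 1; -0.09 0.018 -0.425 0 0 0.004 1' && python3 -m inch '0 0 0 0 0 0 -1;0 0 0 0 0 0 -1;0 0 0 0 0 0 -1;0 0 0 0 0 0 -1;0 0 0 0 0 0 -1' 80; python3 -m inch '0 0 0 0 0 0 -1;0 0 0 0 0 0 -1;0 0 0 0 0 0 -1'
```

```text
time_s: 4.5
position: [444.8, -201.1, 21.7]
orientation: [2.208, 2.232, 0.001]
force: [0.2, 0.0, -0.0]
gripper_width: 85.3
finger_force: 0.0
time_s: 5.12
position: [444.3, -200.6, 20.4]
orientation: [2.209, 2.234, 0.001]
force: [-0.0, 0.4, 4.5]
gripper_width: 8.6
finger_force: 78.4
time_s: 5.5
position: [444.3, -200.6, 20.3]
orientation: [2.209, 2.233, 0.001]
force: [-0.4, 0.1, 5.8]
gripper_width: 8.7
finger_force: 78.4
```

```bash
python3 -m inch '0 0 0.1 0 0 0 -1;0 0 0.2 0 0 0 -1;0 0 0.3 0 0 0 -1;0.04 0.12 0.3 0 0 0 -1;0.08 0.3 0.3 0 0 0 -1' 120; python3 -m inch '0.08 0.2 0 0 0 -0.05 -1;0.16 0.4 0 0 0 -0.1 -1;0.26 0.6 0 0 0 -0.1587 -1;0.36 0.8 0 0 0 -0.1587 -1;0.42 0.95 0 0 0 -0.1587 -1';python3 -m inch '0.05 0.259 0 0 0 0 -1;0.05 0.259 0 0 0 0 -1;0.05 0.259 0 0 0 0 -1;0.05 0.259 0 0 0 0 -1'
```

```text
time_s: 6.12
position: [463.8, -126.4, 94.7]
orientation: [2.214, 2.229, -0.002]
force: [0.4, 1.3, -7.3]
gripper_width: 8.2
finger_force: 117.7
time_s: 6.75
position: [568.8, 115.5, 93.6]
orientation: [-2.544, -1.84, 0.002]
force: [0.6, -1.5, -7.4]
gripper_width: 8.2
finger_force: 117.5
time_s: 7.25
position: [580.7, 174.3, 94.3]
orientation: [2.55, 1.834, -0.005]
force: [0.4, -2.0, -6.9]
gripper_width: 8.4
finger_force: 117.8
```

Run:
```python
from h import *
s=r.observe();w=cam('wrist')
c=cam('side');cv2.imwrite('pics/s1.png',np.hstack([cv2.resize(c['image'][130:270,170:330],(400,350)),cv2.resize(w['image'],(400,350))])[:,:,::-1])
R=Ro.from_rotvec(s['orientation']).as_matrix();print(s['position'],np.arctan2(R[1,1],R[0,1]),R[:,2],s['force'])
```

```text
[580.68186501 174.33655119  94.32866711] -0.3239338448281599 [-0.00202827 -0.0021609  -0.99999561] [ 0.36481472 -1.9904107  -6.92544579]
```

View pics/s1.png

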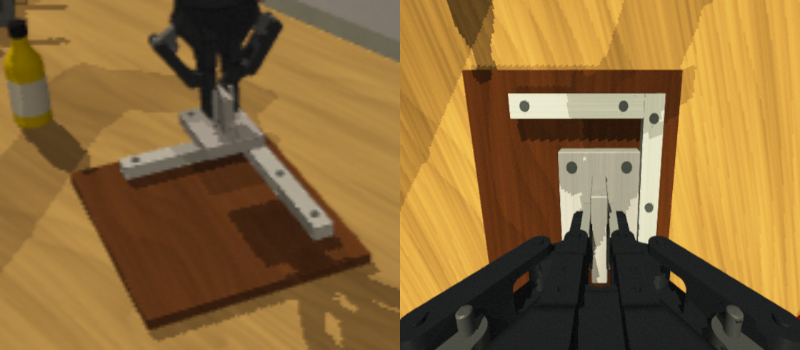

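```bash
python3 -m inch '0 0 -0.1 0 0 0 -1;0 0 -0.2 0 0 0 -1;0 0 -0.235 0 0 0 -1;0 0 -0.235 0 0 0 -1;0 0 -0.235 0 0 0 -1'; python3 -m inch '0 0 -0.008 0 0 0 -1;0 0 -0.008 0 0 0 -1'; python3 -m inch '0 0 -0.008 0 0 0 -1;0 0 -0.008 0 0 0 -1'
```

```text
time_s: 7.98
position: [582.5, 176.6, 37.3]
orientation: [2.548, 1.836, 0.003]
force: [-0.2, -0.2, -7.4]
gripper_width: 8.4
finger_force: 117.5
time_s: 8.22
position: [581.7, 176.8, 34.7]
orientation: [2.548, 1.837, 0.001]
force: [-0.7, 0.2, -7.0]
gripper_width: 8.1
finger_force: 117.5
time_s: 8.48
position: [581.9, 176.8, 32.5]
orientation: [2.548, 1.837, 0.001]
force: [0.6, 0.2, -5.0]
gripper_width: 8.4
finger_force: 118.3
```

Contact is near. I'll settle lightly, then move toward the short fence (jig +y = world (0.316, 0.949)).

```bash
python3 -m inch '0 0 -0.004 0 0 0 -1;0 0 -0.004 0 0 0 -1;0 0 -0.004 0 0 0 -1'; python3 -m inch '0.006 0.019 0 0 0 0 -1;0.012 0.038 0 0 0 0 -1;0.012 0.038 0 0 0 0 -1;0.012 0.038 0 0 0 0 -1'
```

```text
time_s: 8.85
position: [581.9, 176.8, 32.5]
orientation: [2.548, 1.837, 0.002]
force: [-2.6, 0.5, 6.8]
gripper_width: 8.4
finger_force: 119.9
time_s: 9.35
position: [584.2, 181.0, 32.6]
orientation: [2.548, 1.831, -0.007]
force: [-4.6, -8.6, 9.9]
gripper_width: 7.9
finger_force: 120.4
```

```bash
python3 -m inch '0.004 0.011 0.002 0 0 0 -1;0.004 0.011 0.002 0 0 0 -1;0.004 0.011 0.002 0 0 0 -1;0.004 0.011 0.002 0 0 0 -1';  python3 -m inch '0.004 0.011 0 0 0 0 -1;0.004 0.011 0 0 0 0 -1;0.004 0.011 0 0 0 0 -1;0.004 0.011 0 0 0 0 -1'
```

```text
time_s: 9.85
position: [586.0, 186.1, 32.5]
orientation: [2.548, 1.833, -0.002]
force: [-1.5, -6.2, 3.7]
gripper_width: 8.2
finger_force: 119.6
time_s: 10.35
position: [586.7, 187.9, 32.6]
orientation: [2.548, 1.832, -0.004]
force: [-2.0, -6.8, 5.0]
gripper_width: 8.2
finger_force: 119.7
```

```bash
for i in 1 ; do python3 -m inch '0.003 0.009 0 0 0 0 -1;0.003 0.009 0 0 0 0 -1;0.003 0.009 0 0 0 0 -1'; done; python3 -m inch '0.003 0.009 0 0 0 0 -1;0.003 0.009 0 0 0 0 -1;0.003 0.009 0 0 0 0 -1'; python3 -m inch '0.003 0.009 0 0 0 0 -1;0.003 0.009 0 0 0 0 -1;0.003 0.009 0 0 0 0 -1'
```

```text
time_s: 10.72
position: [587.5, 189.9, 32.6]
orientation: [2.548, 1.832, -0.004]
force: [-2.1, -7.8, 4.6]
gripper_width: 8.0
finger_force: 119.9
time_s: 11.1
position: [587.4, 190.0, 32.7]
orientation: [2.548, 1.83, -0.009]
force: [-4.3, -11.6, 7.7]
gripper_width: 8.3
finger_force: 120.3
time_s: 11.48
position: [587.4, 190.0, 32.8]
orientation: [2.548, 1.828, -0.013]
force: [-6.8, -15.1, 10.1]
gripper_width: 8.2
finger_force: 120.7
```

```bash
python3 -m inch '0.012 -0.004 0.002 0 0 0 -1;0.024 -0.008 0.002 0 0 0 -1;0.036 -0.012 0.002 0 0 0 -1;0.036 -0.012 0.002 0 0 0 -1';python3 -m inch '0.012 -0.004 0 0 0 0 -1;0.023 -0.008 0 0 0 0 -1;0.023 -0.008 0 0 0 0 -1'
```

```text
time_s: 11.98
position: [587.9, 189.8, 33.0]
orientation: [-2.545, -1.83, 0.032]
force: [-22.9, -11.4, 24.9]
gripper_width: 8.0
finger_force: 123.1
time_s: 12.35
position: [588.4, 189.4, 33.2]
orientation: [-2.537, -1.828, 0.044]
force: [-31.6, -8.7, 34.6]
gripper_width: 8.2
finger_force: 124.6
```

```bash
python3 -m inch '-0.03 0.012 0.004 0 0 0 -1;-0.05 0.005 0.006 0 0 0 -1;-0.05 0.005 0.006 0 0 0 -1;-0.05 0.005 0.006 0 0 0 -1'
python3 - <<'E'
from h import *
np.set_printoptions(precision=4,suppress=True)
s=r.observe();R=Ro.from_rotvec(s['orientation']).as_matrix();print(s['position'],np.arctan2(R[1,1],R[0,1]),R[:,2],s['ft_torque'])
E
```

```text
time_s: 12.85
position: [587.9, 189.9, 33.0]
orientation: [2.55, 1.833, -0.014]
force: [-5.8, -7.7, -0.0]
gripper_width: 8.3
finger_force: 118.8
[587.913  189.922   32.9728] -0.32402489995210726 [-0.0068 -0.006  -1.    ] [-1.6474  1.0874  0.0337]
```

```bash
python3 -m inch '0.006 -0.006 0.003 0 0 0 -1;0.012 -0.008 0.003 0 0 0 -1;0.012 -0.008 0.003 0 0 0 -1';python3 -m inch '0.008 -0.003 0 0 0 0 -1;0.016 -0.006 0 0 0 0 -1;0.016 -0.006 0 0 0 0 -1'
```

```text
time_s: 13.22
position: [588.3, 189.7, 33.1]
orientation: [-2.546, -1.834, 0.019]
force: [-8.9, -6.1, -0.1]
gripper_width: 8.4
finger_force: 118.9
time_s: 13.6
position: [588.9, 189.3, 33.2]
orientation: [-2.541, -1.833, 0.027]
force: [-15.8, -4.5, 6.1]
gripper_width: 8.5
finger_force: 120.2
```

```bash
python3 -m inch '-0.023 -0.003 0.006 0 0 0 -1;-0.023 -0.011 0.01 0 0 0 -1;-0.023 -0.011 0.01 0 0 0 -1'; python3 -m inch '0 -0.004 0.004 0 0 0 -1;-0.004 -0.012 0.006 0 0 0 -1;-0.004 -0.012 0.006 0 0 0 -1'
python3 - <<'E'
from h import *
np.set_printoptions(precision=4,suppress=True)
s=r.observe();R=Ro.from_rotvec(s['orientation']).as_matrix();print(s['position'],np.arctan2(R[1,1],R[0,1]),R[:,2],s['ft_torque'])
E
```

```text
time_s: 13.98
position: [592.5, 188.2, 36.9]
orientation: [2.548, 1.837, -0.0]
force: [-1.5, -1.6, -7.7]
gripper_width: 8.2
finger_force: 117.7
time_s: 14.35
position: [591.8, 185.5, 38.8]
orientation: [2.548, 1.837, 0.002]
force: [0.4, -0.1, -7.2]
gripper_width: 8.0
finger_force: 117.8
[591.8194 185.4803  38.8221] -0.32164675753258626 [ 0.0011  0.0003 -1.    ] [-0.0345  0.0301 -0.0624]
```

```bash
python3 -m inch '0 0 -0.018 0 0 0 -1;0.01 -0.003 -0.018 0 0 0 -1;0.018 -0.006 -0.018 0 0 0 -1;0.018 -0.006 -0.018 0 0 0 -1'; python3 -m inch '0.012 -0.004 0 0 0 0 -1;0.012 -0.004 0 0 0 0 -1;0.012 -0.004 0 0 0 0 -1'
```

```text
time_s: 14.85
position: [596.3, 183.7, 34.1]
orientation: [2.548, 1.837, 0.001]
force: [-0.0, -0.3, -7.2]
gripper_width: 8.3
finger_force: 117.8
time_s: 15.22
position: [597.6, 183.5, 33.9]
orientation: [-2.547, -1.837, 0.002]
force: [-3.7, 1.7, -5.1]
gripper_width: 8.1
finger_force: 118.2
```

```bash
python3 -m inch '0.003 0.009 0 0 0 0 -1;0.005 0.016 0 0 0 0 -1;0.005 0.016 0 0 0 0 -1;0.005 0.016 0 0 0 0 -1'; python3 -m inch '0 0 -0.004 0 0 0 -1;0 0 -0.008 0 0 0 -1;0 0 -0.008 0 0 0 -1'
```

```text
time_s: 15.72
position: [598.5, 185.9, 33.4]
orientation: [-2.548, -1.836, 0.006]
force: [-4.6, -1.8, -7.1]
gripper_width: 8.6
finger_force: 117.9
time_s: 16.1
position: [598.5, 186.2, 32.6]
orientation: [-2.548, -1.836, 0.005]
force: [-7.8, 0.3, 2.7]
gripper_width: 8.5
finger_force: 119.2
```

```bash
python3 -m inch '0.008 0.024 0.001 0 0 0 -1;0.008 0.024 0.002 0 0 0 -1;0.008 0.024 0.002 0 0 0 -1'; python3 -m inch '0.011 -0.004 0.001 0 0 0 -1;0.011 -0.004 0.001 0 0 0 -1;0.011 -0.004 0.001 0 0 0 -1'
python3 - <<'E'
from h import *
np.set_printoptions(precision=4,suppress=True)
s=r.observe();R=Ro.from_rotvec(s['orientation']).as_matrix();print(s['position'],np.arctan2(R[1,1],R[0,1]),R[:,2],s['force'],s['ft_torque'])
E
```

```text
time_s: 16.48
position: [598.5, 186.3, 32.8]
orientation: [2.55, 1.832, -0.017]
force: [-10.9, -9.6, 5.4]
gripper_width: 8.1
finger_force: 119.8
time_s: 16.85
position: [598.5, 186.3, 32.9]
orientation: [-2.549, -1.832, 0.023]
force: [-17.6, -9.1, 8.9]
gripper_width: 8.4
finger_force: 120.4
[598.5407 186.298   32.8767] -0.32431406588962086 [-0.0131 -0.0069 -0.9999] [-17.5951  -9.096    8.8511] [-1.6337  3.1666 -0.0377]
```

```bash
python3 -m inch '0 0 0.003 0 0 0 -1;0 0 0.006 0 0 0 -1;0 0 0.006 0 0 0 -1'; python3 -m inch '0 0 0.003 0 0 0 -1;0 0 0.003 0 0 0 -1;0 0 0.003 0 0 0 -1'
python3 - <<'E'
from h import *
np.set_printoptions(precision=4,suppress=True)
s=r.observe();R=Ro.from_rotvec(s['orientation']).as_matrix();print(s['position'],np.arctan2(R[1,1],R[0,1]),R[:,2],s['force'],s['ft_torque'])
E
```

```text
time_s: 17.23
position: [598.6, 186.3, 33.0]
orientation: [-2.549, -1.833, 0.024]
force: [-14.6, -9.0, -2.3]
gripper_width: 8.2
finger_force: 118.4
time_s: 17.6
position: [598.6, 186.4, 33.1]
orientation: [-2.549, -1.833, 0.024]
force: [-12.3, -8.2, -6.2]
gripper_width: 8.2
finger_force: 117.7
[598.5637 186.3767  33.0954] -0.32408273875979515 [-0.0132 -0.0076 -0.9999] [-12.3053  -8.1658  -6.2488] [-1.5904  2.3261 -0.0716]
```

```bash
python3 -m inch '0.008 0.004 -0.001 0 0 0 -1;0.008 0.004 -0.002 0 0 0 -1;0.008 0.004 -0.002 0 0 0 -1;0.008 0.004 -0.002 0 0 0 -1'; python3 -m inch '0 0 0 0 0 0 -1;0 0 0 0 0 0 -1;0 0 0 0 0 0 -1;0 0 0 0 0 0 -1'
python3 - <<'E'
from h import *
np.set_printoptions(precision=4,suppress=True)
w=cam('wrist');c=cam('side');t=cam('top')
z=lambda i:cv2.resize(i,(400,300),interpolation=cv2.INTER_CUBIC)
cv2.imwrite('pics/e1.png',np.vstack([np.hstack([z(c['image'][165:255,195:315]),z(w['image'][70:370,80:480])]),np.hstack([z(t['image'][165:255,205:325])]*2)])[:,:,::-1])
s=r.observe();R=Ro.from_rotvec(s['orientation']).as_matrix();print(s['position'],R[:,2],s['force'],np.abs(s['joint_vel']).max())
E
```

```text
time_s: 18.1
position: [598.6, 186.3, 33.1]
orientation: [-2.548, -1.832, 0.03]
force: [-17.1, -10.1, 2.6]
gripper_width: 8.1
finger_force: 119.4
time_s: 18.6
position: [598.6, 186.3, 33.1]
orientation: [-2.548, -1.832, 0.03]
force: [-17.3, -8.8, 2.2]
gripper_width: 8.1
finger_force: 119.4
[598.5633 186.3577  33.09  ] [-0.0173 -0.0087 -0.9998] [-17.6899 -10.1212   2.2656] 0.001744649685285947
```

View pics/e1.png

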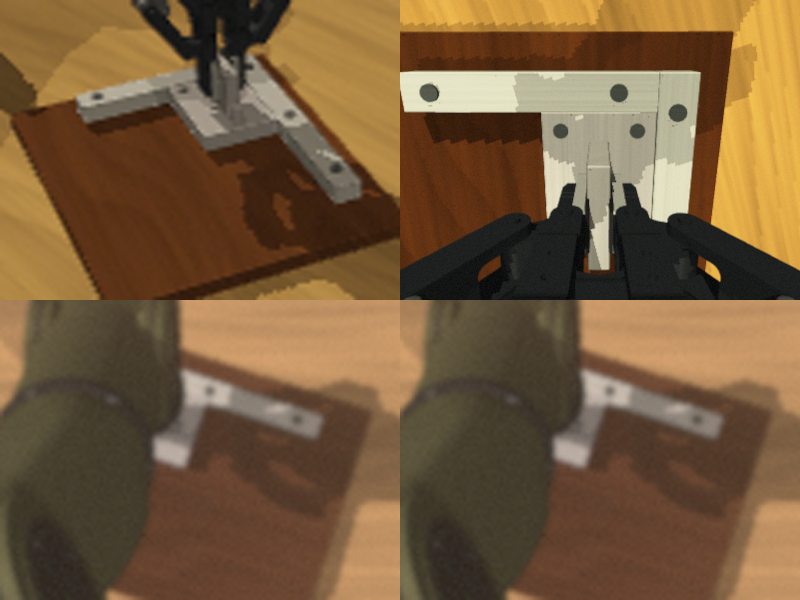

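The wrist view shows the plate flush on both fences, with the short-fence edge at about row 112 and the long-fence edge at about column 657. The forces along the jig axes are about 14 N and 15 N, with little load on the board, so I'm handing in.

```bash
python3 -c "
from plant import r
print(r.job_done())"
```

```text
the job is handed in; nothing more can be done
None
```

I handed the job in at about 19 s with the gripper still holding the bracket pressed into the corner, at about 14 N towards the long fence and 15 N towards the short one by the wrist sensor; no verdict came back, and I did not re-check the bottles and tape afterwards.

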